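# Send the turned cups down the roller lane

### The arm

A 6-joint arm with a two-finger parallel gripper is mounted at the origin on the work surface. World frame = base frame: x ahead of the robot, y to its left, z up, the work surface at z = 0. Lengths are in m, angles in rad, forces in N, time in s.
With the tool pointing down it reaches from about 0.375 to 0.825 m from the base axis. Payload 5.5 kg.
Tool frame: the origin (TCP) lies on the centre line of the jaws, within the pads' length; the fingertips stand 8 mm ahead of it and the grasp point (between the pads) lies 11 mm behind it (arm.tip_reach is the distance from the TCP to the fingertips, in m); z points along the fingers, y is the line along which they close (so a half turn about z gives the same grasp; the last joint's range is limited). The gripper opens to 85 mm and grips with 20 to 120 N. Pads are 22 mm wide; open, the fingers measure 114 mm over their backs; the gripper's body (76 mm by 85 mm) begins 54 mm behind the grasp point. The pads swing forward as they close: fully open they stand 13 mm farther back than shut.
Start: joints at [1.262, 0.314, -0.047, 1.21, 0, 1.571], TCP at [0.182, 0.572, 0.215] pointing down, gripper open.
Joint ranges: [-2.67, 2.67], [-0.69, 1.73], [-1.03, 1.25], [-2.08, 2.16], [-1.42, 1.45], [-3.14, 3.14]. Speed limits (rad/s): [2.39, 2.39, 3.01, 3.14, 3.14, 3.14].

### API

Orientations are given as a unit quaternion [w, x, y, z].
In Python, from workcell import arm, optics, models gives the robot as it stands.
- The arm moves only by the shell command python3 -m crank 'ROWS'. ROWS is JSON, a list of rows, each a list of 7 numbers: the opening, from -1 (shut) to 1 (fully open), then the shift along the world's x, y, z in m, then the turn, a rotation vector about the world's x, y, z in rad. A call has 1 to 10 rows; each row is the pose to reach, as a shift and turn from the pose commanded when the call began; what a row does not reach only later rows make up. A row lasts 1/12 s, in which the tool goes at most 41.7 mm and 7.16 degrees, less where a joint would pass 70% of its speed; a pose out of reach is approached as far as the arm can. A call with a gripper value outside its range is refused whole. The fingers move at their own pace and stop on an object; the grip force is fixed at half the most. Time passes only in rows, so rows that repeat a pose let the fingers close. It gives the time, the measured TCP pose, the force, the opening and the grip force at its end, in the units of the state.
- arm.observe(): the state, without advancing time (a new reading comes with each control period).
- optics.snapshot(name): name is "scene" or "side" or "wrist"; returns a dict with "pixels" (420x560x3 uint8, red, green, blue), "fx", "fy", "cx", "cy" (pixels), "R" (3x3) and "t" (3): a world point X has camera coordinates R X + t; the wrist camera has in their place "tool_from_camera" (4x4, takes a point from camera to tool coordinates, whose origin is the TCP and whose axes are the flange's). Camera axes: x right, y down, z forward; pixel columns grow to the right and rows downward; lengths in m; the calibration is good to about 2 mm. The wrist camera is an equidistant fisheye: a pixel r from the principal point sees the ray r / f radians off the axis. A picture is of the moment at which its call begins: read the wrist's pose just before it. There is no depth.
- arm.sign_off(): hands the job in; it is judged then, once.
Trained networks look in a picture, given as the dict that the camera call returned (one of the last four; its "shot" number tells which), for a name from the list of things; names that differ only in an ending like _2 or _b are one class to them, and where a whole thing is asked for, a point or a joint stands for the part that bears it (a point fixed in the world has none). Each returns a list of dicts, best first, with "conf" (0 to 1); they miss things now and then, are a little off and sometimes report something else, mostly with a low value. They report only what shows in the picture. A call takes as long as a camera call.
- models.boxes_of(picture, label): "centre" ([column, row] in pixels, amid what is visible of it).
- models.trace(picture, label): "pixels" (420x560 bool, what is visible of it) and "centre" ([column, row] in pixels, amid what is visible of it).
- models.landmark_of(picture, label): "centre" ([column, row] in pixels: a listed point, or the origin of a listed thing).
The state is a dict: "t": time; "joint_pos": joint angles; "joint_vel": joint speeds; "joint_torque": joint torques, N m; "tcp_pos": TCP position; "orientation": TCP orientation; "force": force on the tool from outside, world axes, zero at the start; "wrist_torque": the same for the moment, N m; "gripper_width": finger opening in m; "grip_force": force on a finger pad.
Only numpy, scipy, OpenCV 4.12 (cv2) and the standard library are available. Lean on these libraries where they do the work, as an engineer would, in place of code of your own. Each camera call takes 0.05 s, during which the arm holds its last target. There are 200 camera calls.

### The job

Push the red stop gate at the low end of the roller lane fully down, then send every cup on the bench down the lane to it: set each one upright on the rollers so that it rolls down and comes to rest against the stop or against the cup ahead of it. Cups that sit in the round nests are stuck: pinch the rim and pull, a twist helps to free them. Leave the bowl, the wax tin and the mallet where they are.

Things in the scene. Friction and masses are not known exactly. Their poses are not given: they have to be found in the camera images.
- lane: gravity roller lane (fixed; place and heading vary): free steel rollers 18 thick, 24.5 apart, between slippery rails 96 apart that rise 17 above them, sloping 6 degrees. Origin on the bench under the middle of the stop face; x horizontal, uphill; y across; z up. Rollers from x = 0 to 460, tops 40 above the bench at x = 0. A clear cover 84 to 88 above the rollers roofs x = 45 to 185.
- load_spot (a point): good place for the foot centre of a cup being put on, uphill of the cover: mid lane, on the plane of the roller tops, 395 from the stop; free even when four cups are queued. Cups then roll down by themselves at 0.1 to 0.4 m/s
- stop_foot (a point): middle of the stop face, on the plane of the roller tops; a cup against the stop has its foot centre about 41 uphill of it
- gate (a joint): height of the red stop gate above its lowest position, m (0 = fully down, 0.075 = fully up; it starts up). The plate, 96 wide and 6 thick, slides square to the roller deck in two dark guides; 4 N of friction holds it where it is left. Press its wooden handle down.
- gate_top (a point): middle of the top of the gate's wooden handle (bar 60 long across the lane, 14 wide, 12 thick); it moves with the gate: 97 above the roller plane when the gate is down
- nest_a: round dark-wood nest screwed to the bench (fixed): outer diameter 112, height 40, bore 88, its floor 12 above the bench; three pads in the bore, one of them sprung, grip whatever cup sits in it. Origin: centre of the underside on the bench. Where it stands varies. cup_a sits in it.
- nest_b: round dark-wood nest screwed to the bench (fixed): outer diameter 112, height 40, bore 88, its floor 12 above the bench; three pads in the bore, one of them sprung, grip whatever cup sits in it. Origin: centre of the underside on the bench. Where it stands varies. cup_b sits in it, if that cup is present; otherwise it is empty.
- cup_a: turned pale-wood cup, straight-sided: outer diameter 80, height 66, wall 8 (inner floor 18 above the foot), about 0.14 kg; pinch the wall at the rim, one finger inside. Origin: centre of the foot, z up its axis. Starts stuck in nest_a, rim 78 above the bench; a straight off-centre pull takes 15 to 30 N, 10 to 20 N if turned some 20 degrees as it is lifted; clear of the pads once 20 up.
- cup_b: turned pale-wood cup, straight-sided: outer diameter 80, height 66, wall 8 (inner floor 18 above the foot), about 0.14 kg; pinch the wall at the rim, one finger inside. Origin: centre of the foot, z up its axis. If present, starts stuck in nest_b, just as cup_a in nest_a.
- cup_c: turned pale-wood cup, straight-sided: outer diameter 80, height 66, wall 8 (inner floor 18 above the foot), about 0.14 kg; pinch the wall at the rim, one finger inside. Origin: centre of the foot, z up its axis. If present, starts standing upright on the bench.
- cup_d: turned pale-wood cup, straight-sided: outer diameter 80, height 66, wall 8 (inner floor 18 above the foot), about 0.14 kg; pinch the wall at the rim, one finger inside. Origin: centre of the foot, z up its axis. If present, starts standing upright on the bench.
- cup_e: turned pale-wood cup, straight-sided: outer diameter 80, height 66, wall 8 (inner floor 18 above the foot), about 0.14 kg; pinch the wall at the rim, one finger inside. Origin: centre of the foot, z up its axis. If present, starts standing upright on the bench.
- bowl: shallow brown-wood bowl, 130 wide, 55 high, bystander; origin centre of its underside
- wax_tin: round tin with a paper label, 72 wide, 60 high, bystander; origin centre of its underside
- mallet: wooden mallet lying on the bench, 240 long, bystander; origin under its middle, handle to -x

How it is judged:
By the outcome, as a careful person would: the job done as asked, in the order asked, and still so for the second after the job is handed in, with the robot touching nothing.
Of cup_b, cup_c, cup_d, cup_e only 3 to 4 are there at a start; the rules pass over those that are not, and their reading is None.
At some moment in a run one of cup_c, cup_d, cup_e may be knocked a few centimetres aside while the robot is not near it.
It also fails if it takes over 208 s, if anything falls off the work surface, if the arm or the gripper's body presses on something with over 40 N, if the wrist force passes 120 N, or if a joint passes its speed limit or range.

## Working session

There is one attempt and no reset: what is moved stays moved. The work goes in short steps, Python scripts to look and compute and a shell command to move; the robot and the scene stay as the last step left them, time stands still between calls to the robot, and variables do not carry over. Pictures are saved under pics/ and viewed, at most 14 in all, crops included, and the job is handed in when it is done.

```bash
ls; mkdir -p pics; cat > h.py <<'E'
import numpy as np, cv2
from scipy.spatial.transform import Rotation as Ro
from workcell import arm, optics, models
def snap(n):
    s=arm.observe(); p=optics.snapshot(n)
    if n=='wrist':
        q=s['orientation']; p['T']=(Ro.from_quat([q[1],q[2],q[3],q[0]]).as_matrix(),np.array(s['tcp_pos']))
    return p
def ray(p,uv):
    x=(uv[0]-p['cx'])/p['fx']; y=(uv[1]-p['cy'])/p['fy']
    if 'R' in p and 'T' not in p:
        R=np.array(p['R']);t=np.array(p['t']); return -R.T@t, R.T@np.array([x,y,1])
    r=np.hypot(x,y); d=np.array([x/r*np.sin(r),y/r*np.sin(r),np.cos(r)]) if r>0 else np.array([0,0,1.])
    M=np.array(p['tool_from_camera']); A,o=p['T']
    return A@M[:3,3]+o, A@(M[:3,:3]@d)
def atz(p,uv,z):
    o,d=ray(p,uv); return o+d*(z-o[2])/d[2]
def save(p,f): cv2.imwrite('pics/'+f,cv2.cvtColor(p['pixels'],cv2.COLOR_RGB2BGR))
E
cat > a.py <<'E'
from h import *
s=arm.observe(); print(s)
for n in ('scene','side'):
    p=snap(n); save(p,n+'0.png'); o,_=ray(p,(0,0)); print(n,o.round(3))
    for l,z in (('cup_a',0),('nest_a',0),('bowl',0),('wax_tin',0),('mallet',0),('lane',0),('load_spot',.08),('stop_foot',.04),('gate_top',.2)):
        for r in models.landmark_of(p,l):
            if r['conf']>.2: print(l,round(r['conf'],2),np.round(r['centre']),atz(p,r['centre'],z).round(3))
E
python3 a.py
```

```text
pics
{'t': 0.0, 'joint_pos': array([ 1.26199616e+00,  3.14230512e-01, -4.80939359e-02,  1.21021890e+00,
       -4.94058856e-08,  1.57080299e+00]), 'joint_vel': array([ 0.00035712,  0.00015116,  0.00096805, -0.00053505, -0.00203613,
        0.00015292]), 'joint_torque': array([ 1.17757532e-03, -5.39584279e+01,  3.39753735e+01,  1.88631692e-02,
       -1.75085120e-05,  7.60493407e-06]), 'tcp_pos': array([0.18215948, 0.57102372, 0.21412541]), 'orientation': array([-1.34307675e-04,  1.53790582e-01,  9.88103079e-01, -8.63124054e-04]), 'force': array([ 0.27349273,  0.46989939, -0.12552093]), 'wrist_torque': array([-0.03696263,  0.02931675, -0.04152298]), 'grip_force': 0.0, 'gripper_width': 0.08528287117199013}
scene [ 0.974 -0.722  1.196]
cup_a 0.9 [263. 125.] [0.353 0.303 0.   ]
cup_a 0.66 [238. 209.] [ 0.458 -0.028  0.   ]
cup_a 0.65 [255. 161.] [0.409 0.156 0.   ]
cup_a 0.6 [145. 270.] [ 0.347 -0.32   0.   ]
cup_a 0.31 [265. 125.] [0.359 0.307 0.   ]
nest_a 0.83 [256. 162.] [0.414 0.155 0.   ]
nest_a 0.6 [265. 124.] [0.357 0.312 0.   ]
bowl 0.66 [181. 362.] [ 0.574 -0.475  0.   ]
wax_ti
[... 390 characters left out ...]
3  0.95 ]
cup_a 0.97 [190. 185.] [0.373 0.333 0.   ]
cup_a 0.66 [221. 209.] [0.425 0.168 0.   ]
cup_a 0.61 [263. 340.] [ 0.341 -0.321  0.   ]
cup_a 0.56 [251. 246.] [ 0.444 -0.023  0.   ]
nest_a 0.93 [219. 212.] [0.414 0.159 0.   ]
nest_a 0.81 [186. 187.] [0.359 0.33  0.   ]
bowl 0.64 [369. 344.] [ 0.565 -0.452  0.   ]
wax_tin 0.58 [226. 151.] [0.563 0.468 0.   ]
mallet 0.59 [346. 216.] [ 0.768 -0.05   0.   ]
mallet 0.44 [347. 262.] [ 0.662 -0.212  0.   ]
lane 0.66 [344. 269.] [ 0.642 -0.229  0.   ]
load_spot 0.95 [279. 172.] [0.636 0.163 0.08 ]
stop_foot 0.56 [346. 264.] [ 0.634 -0.243  0.04 ]
stop_foot 0.47 [370. 346.] [ 0.545 -0.472  0.04 ]
gate_top 0.62 [355. 231.] [ 0.625 -0.269  0.2  ]
```

View pics/scene0.png

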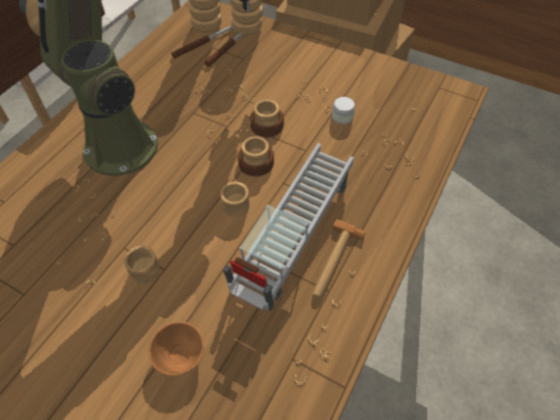

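View pics/side0.png

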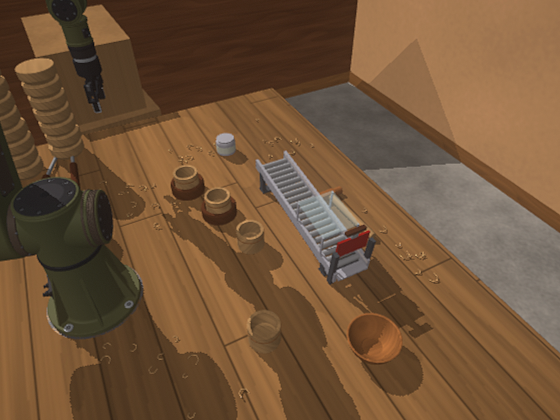

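The bench has two nested cups near (263,118) and (256,155), and two free cups at (235,195) and (142,262) in the scene view. The lane runs roughly along +y, with the gate up at (248,272). Next I triangulate.

```bash
cat > b.py <<'E'
from h import *
P=[snap('scene'),snap('side')]
def tri(rs):
    A=np.zeros((3,3));b=np.zeros(3)
    for o,d in rs:
        d=d/np.linalg.norm(d);M=np.eye(3)-np.outer(d,d);A+=M;b+=M@o
    x=np.linalg.solve(A,b); return x,[np.linalg.norm(np.cross(x-o,d/np.linalg.norm(d))) for o,d in rs]
for l in ('load_spot','stop_foot','gate_top'):
    c=[[r for r in models.landmark_of(p,l) if r['conf']>.3] for p in P]
    for i in c[0]:
        for j in c[1]:
            x,e=tri([ray(P[0],i['centre']),ray(P[1],j['centre'])])
            if max(e)<.02: print(l,x.round(4),np.round(e,4))
# cups by mask: rim ellipse height ~ use mask centre
for p in P:
    for r in models.trace(p,'cup_a'):
        ys,xs=np.nonzero(r['pixels']); print(round(r['conf'],2),np.round(r['centre']),len(xs),atz(p,r['centre'],.04).round(3))
E
python3 b.py
```

```text
load_spot [0.6404 0.1751 0.0638] [0.0037 0.0037]
stop_foot [ 0.6332 -0.2403  0.0429] [0.0031 0.0031]
gate_top [ 0.6313 -0.2602  0.1886] [0.0015 0.0015]
0.97 [138. 264.] 1074 [ 0.339 -0.329  0.04 ]
0.91 [266. 114.] 596 [0.358 0.317 0.04 ]
0.79 [233. 200.] 828 [ 0.448 -0.031  0.04 ]
0.55 [254. 150.] 659 [0.401 0.164 0.04 ]
0.28 [281. 233.] 8404 [ 0.62  -0.064  0.04 ]
0.94 [250. 236.] 835 [ 0.447 -0.021  0.04 ]
0.8 [264. 332.] 1241 [ 0.344 -0.326  0.04 ]
0.7 [190. 178.] 519 [0.377 0.322 0.04 ]
0.69 [218. 199.] 603 [0.422 0.175 0.04 ]
```

```bash
python3 -m crank '[[-1,0.1,-0.2,0.08,0,0,0],[-1,0.1,-0.2,0.08,0,0,0.1],[-1,0.1,-0.2,0.08,0,0,0.2],[-1,0.1,-0.2,0.08,0,0,0.3],[-1,0.2,-0.4,0.08,0,0,0.31],[-1,0.3,-0.5,0.08,0,0,0.31],[-1,0.3,-0.5,0.08,0,0,0.31],[-1,0.4,-0.6,0.08,0,0,0.31],[-1,0.4,-0.6,0.08,0,0,0.31],[-1,0.4,-0.6,0.08,0,0,0.31]]'
```

```text
t: 2.33
tcp_pos: [0.3926, 0.2229, 0.284]
orientation: [0.0, -0.001, 1.0, 0.0]
force: [0.5, 1.5, 0.6]
gripper_width: 0.0001
grip_force: 0.0
```

```bash
python3 -m crank '[[-1,0.24,-0.483,0,0,0,0],[-1,0.24,-0.483,0,0,0,0],[-1,0.24,-0.483,0,0,0,0],[-1,0.24,-0.483,0,0,0,0],[-1,0.24,-0.483,0,0,0,0],[-1,0.24,-0.483,0,0,0,0],[-1,0.24,-0.483,0,0,0,0],[-1,0.24,-0.483,0,0,0,0],[-1,0.24,-0.483,0,0,0,0],[-1,0.24,-0.483,0,0,0,0]]'
python3 -m crank '[[-1,0,-0.1,0,0,0,0],[-1,0,-0.1,0,0,0,0],[-1,0,-0.1,0,0,0,0],[-1,0,-0.1,0,0,0,0]]'
```

```text
t: 3.17
tcp_pos: [0.5778, -0.1506, 0.2836]
orientation: [0.0, -0.0, 1.0, 0.0]
force: [1.2, 0.6, 0.3]
gripper_width: 0.0005
grip_force: 0.0
t: 3.5
tcp_pos: [0.5767, -0.2525, 0.2827]
orientation: [-0.0, 0.002, 1.0, -0.0]
force: [-0.6, 1.1, -0.3]
gripper_width: 0.0001
grip_force: 0.0
```

```bash
cat > w.py <<'E'
from h import *; import sys
p=snap('wrist'); save(p,sys.argv[1]); print(p['T'][1].round(4))
for a in sys.argv[2:]:
    l,z=a.split(':')
    for r in models.landmark_of(p,l):
        if r['conf']>.3: print(l,round(r['conf'],2),np.round(r['centre']),atz(p,r['centre'],float(z)).round(4))
E
python3 w.py w1.png gate_top:0.211 stop_foot:.04 load_spot:.0815
```

```text
[ 0.5767 -0.2525  0.2827]
stop_foot 0.66 [290. 227.] [ 0.6345 -0.2421  0.04  ]
load_spot 0.6 [548. 233.] [0.6372 0.1549 0.0815]
```

View pics/w1.png

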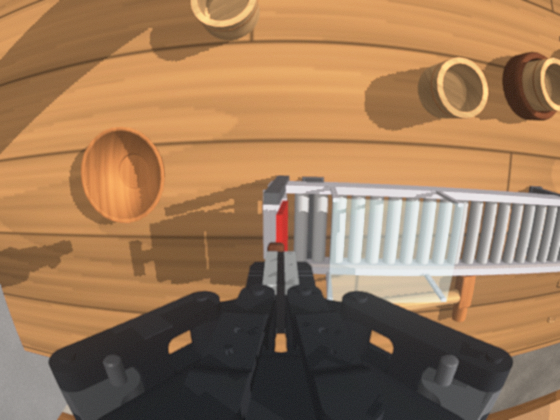

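The wrist view shows the red gate at (282,225), partly hidden by the fingers, and the lane running straight along +y. I move over the handle and press.

```bash
python3 -m crank '[[-1,0.057,-0.008,0,0,0,0],[-1,0.057,-0.008,0,0,0,0],[-1,0.057,-0.008,-0.03,0,0,0],[-1,0.057,-0.008,-0.05,0,0,0],[-1,0.057,-0.008,-0.06,0,0,0],[-1,0.057,-0.008,-0.065,0,0,0],[-1,0.057,-0.007,-0.075,0,0,0],[-1,0.057,-0.006,-0.085,0,0,0],[-1,0.057,-0.006,-0.09,0,0,0]]'
python3 -m crank '[[-1,0,0,-0.01,0,0,0],[-1,0,0.001,-0.02,0,0,0],[-1,0,0.003,-0.03,0,0,0],[-1,0,0.004,-0.04,0,0,0],[-1,0,0.004,-0.044,0,0,0],[-1,0,0.004,-0.044,0,0,0]]'
```

```text
t: 4.45
tcp_pos: [0.6342, -0.2539, 0.1931]
orientation: [0.0, -0.001, 1.0, 0.0]
force: [-0.3, 0.4, -0.9]
gripper_width: -0.0003
grip_force: 0.0
t: 4.95
tcp_pos: [0.6336, -0.2499, 0.148]
orientation: [-0.001, -0.001, 1.0, 0.001]
force: [1.0, 0.2, 0.5]
gripper_width: -0.0
grip_force: 0.0
```

```bash
python3 - <<'E'
from h import *
im=[]
for n in('scene','side'):
    p=snap(n)['pixels']; c=p[210:330,190:310] if n=='scene' else p[200:300,290:410]
    im.append(cv2.resize(c,(400,400),interpolation=cv2.INTER_CUBIC))
cv2.imwrite('pics/g1.png',cv2.cvtColor(np.hstack(im),cv2.COLOR_RGB2BGR))
E
```

```text
(no output)
```

View pics/g1.png

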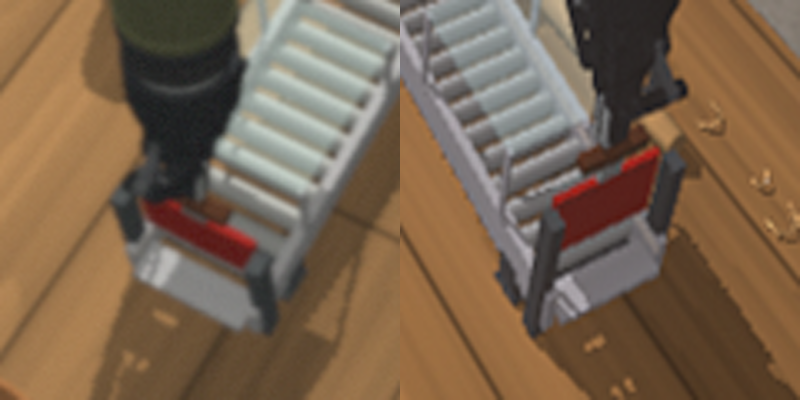

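```bash
python3 -m crank '[[-1,0,0.0,-0.003,0,0,0],[-1,0,0.0,-0.005,0,0,0]]'; python3 -m crank '[[-1,0,0.0,-0.003,0,0,0],[-1,0,0.0,-0.003,0,0,0]]'
```

```text
t: 5.22
tcp_pos: [0.6344, -0.2501, 0.1448]
orientation: [0.0, -0.001, 1.0, 0.0]
force: [-0.3, 2.0, 3.2]
gripper_width: -0.0003
grip_force: 1.4
t: 5.38
tcp_pos: [0.6343, -0.2499, 0.1412]
orientation: [0.0, -0.001, 1.0, 0.0]
force: [-0.0, 0.3, 0.7]
gripper_width: -0.0
grip_force: 0.4
```

```bash
python3 -m crank '[[-1,0,0.0,-0.003,0,0,0]]'; python3 -m crank '[[-1,0,0.0,-0.003,0,0,0]]'
python3 - <<'E'
from h import *
im=[]
for n in('scene','side'):
    p=snap(n)['pixels']; c=p[210:330,190:310] if n=='scene' else p[200:300,290:410]
    im.append(cv2.resize(c,(400,400),interpolation=cv2.INTER_CUBIC))
cv2.imwrite('pics/g2.png',cv2.cvtColor(np.hstack(im),cv2.COLOR_RGB2BGR))
E
```

```text
t: 5.47
tcp_pos: [0.6345, -0.2502, 0.139]
orientation: [0.0, -0.001, 1.0, 0.0]
force: [-0.6, 2.3, 3.7]
gripper_width: -0.0003
grip_force: 1.6
t: 5.55
tcp_pos: [0.6345, -0.2501, 0.1357]
orientation: [0.0, -0.001, 1.0, 0.0]
force: [0.2, 1.8, 3.2]
gripper_width: 0.0
grip_force: 1.6
```

View pics/g2.png

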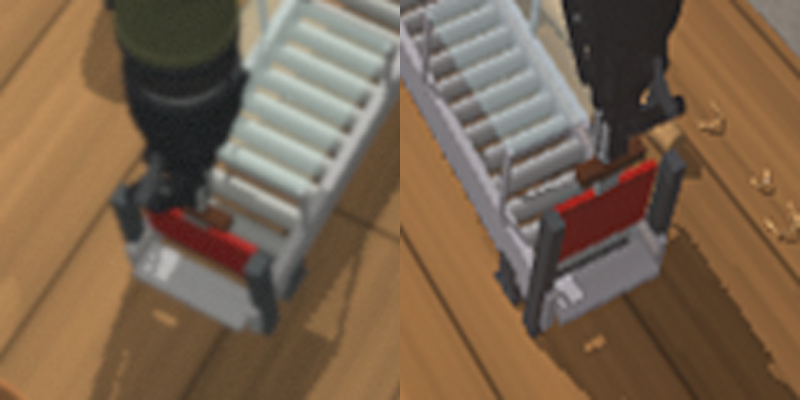

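The gate is following the tool down at about 3.5 N, so I keep pressing to the bottom.

```bash
for i in 1; do python3 -m crank '[[-1,0,0.0,-0.004,0,0,0],[-1,0,0.0,-0.008,0,0,0]]'; python3 -m crank '[[-1,0,0.0,-0.003,0,0,0],[-1,0,0.0,-0.006,0,0,0]]';  python3 -m crank '[[-1,0,0.0,-0.003,0,0,0]]'; done | grep -E 'tcp|force:'
```

```text
tcp_pos: [0.6344, -0.2503, 0.1275]
force: [0.2, 2.5, 3.2]
grip_force: 1.6
tcp_pos: [0.6343, -0.2503, 0.1211]
force: [-0.2, 3.8, 4.0]
grip_force: 1.5
tcp_pos: [0.6346, -0.2503, 0.12]
force: [-8.7, 6.8, 31.8]
grip_force: 15.4
```

```bash
python3 -m crank '[[-1,0,0.0,0.06,0,0,0],[-1,0,0.0,0.1,0,0,0],[-1,-0.1,0.0,0.1,0,0,0],[-1,-0.1,0.0,0.1,0,0,0],[-1,-0.1,0.0,0.1,0,0,0],[-1,-0.1,0.0,0.1,0,0,0]]'
python3 - <<'E'
from h import *
im=[]
print(arm.tip_reach)
P=[]
for n in('scene','side'):
    q=snap(n);P.append(q);p=q['pixels']; c=p[210:330,190:310] if n=='scene' else p[200:300,290:410]
    im.append(cv2.resize(c,(400,400),interpolation=cv2.INTER_CUBIC))
    for r in models.landmark_of(q,'gate_top'): print(n,r['conf'],np.round(r['centre'],1),[atz(q,r['centre'],z).round(3) for z in(.1365,.16,.2)])
cv2.imwrite('pics/g3.png',cv2.cvtColor(np.hstack(im),cv2.COLOR_RGB2BGR))
E
```

```text
t: 6.57
tcp_pos: [0.5307, -0.2512, 0.2196]
orientation: [-0.001, 0.0, 1.0, -0.001]
force: [0.6, 0.1, -0.0]
gripper_width: -0.0001
grip_force: 0.0
0.008
scene 0.63 [248.4 271.1] [array([ 0.634, -0.249,  0.137]), array([ 0.641, -0.26 ,  0.16 ]), array([ 0.654, -0.278,  0.2  ])]
side 0.95 [350.8 241.3] [array([ 0.634, -0.247,  0.136]), array([ 0.619, -0.264,  0.16 ]), array([ 0.595, -0.293,  0.2  ])]
```

View pics/g3.png

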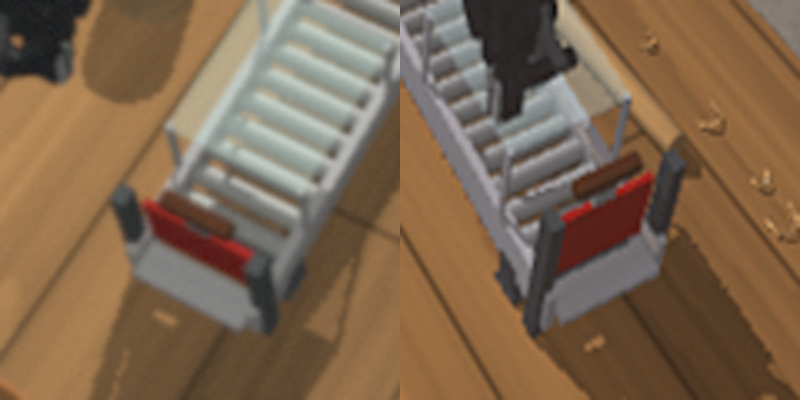

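```bash
python3 - <<'E'
from h import *
q=snap('side');s=arm.observe();R=np.array(q['R']);t=np.array(q['t'])
for dz in(.008,0,-.02,.02):
    c=R@(s['tcp_pos']-[0,0,dz])+t; print(dz,c[:2]/c[2]*[q['fx'],q['fy']]+[q['cx'],q['cy']])
c=cv2.resize(q['pixels'][190:250,290:370],(800,600),interpolation=cv2.INTER_CUBIC); cv2.imwrite('pics/g4.png',c[:,:,::-1])
E
```

```text
0.008 [320.2174617 235.5458748]
0 [320.40473773 233.21496125]
-0.02 [320.88174083 227.27798707]
0.02 [319.94022574 238.99646602]
```

View pics/g4.png

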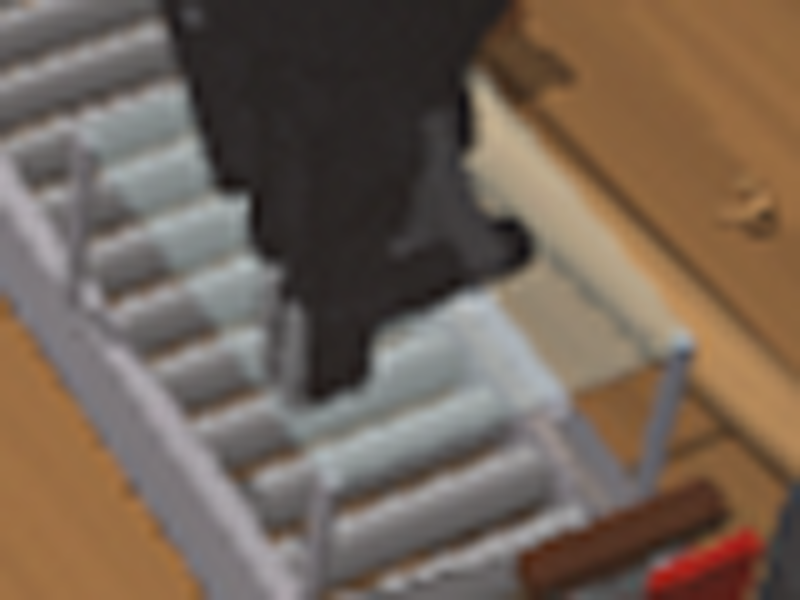

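```bash
python3 - <<'E'
from h import *
q=snap('scene');q2=snap('side');s=arm.observe()
print(s['tcp_pos'],s['joint_pos'])
for p in(q,q2):
    R=np.array(p['R']);t=np.array(p['t'])
    c=R@(s['tcp_pos'])+t; print(c[:2]/c[2]*[p['fx'],p['fy']]+[p['cx'],p['cy']])
cs=[cv2.resize(q['pixels'][195:255,180:240],(400,400)),cv2.resize(q2['pixels'][190:250,290:350],(400,400))]
cv2.imwrite('pics/g5.png',np.hstack(cs)[:,:,::-1])
rs=[ray(q,(209.5,233)),ray(q2,(322.3,229.8))]
A=0;b=0
for o,d in rs:
    d=d/np.linalg.norm(d);M=np.eye(3)-np.outer(d,d);A=A+M;b=b+M@o
print(np.linalg.solve(A,b))
print(atz(q,(209.5,233),.212),atz(q2,(322.3,229.8),.212))
E
```

```text
[ 0.53483875 -0.25042226  0.21767229] [-4.37790698e-01  2.95400558e-01 -6.55565114e-02  1.21067299e+00
 -1.89392499e-04 -4.39491191e-01]
[209.419993   235.81321574]
[320.35448502 233.18983153]
[ 0.53742331 -0.25187344  0.23083373]
[ 0.52819163 -0.24115577  0.212     ] [ 0.54803361 -0.23842502  0.212     ]
```

View pics/g5.png

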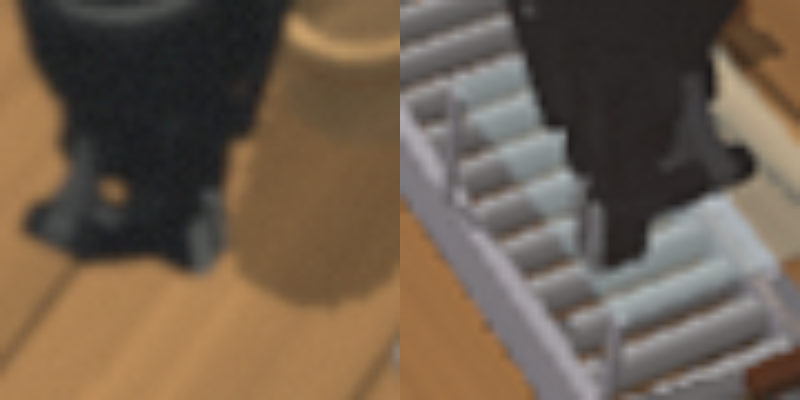

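Tip triangulates 13 mm above the reported TCP when shut, which fits the gate bottoming at TCP 0.120 (handle top 0.1365). So the gate is down. Next I go to the nearest cup, open the fingers and check the tip height again.

```bash
python3 -m crank '[[1,-0.11,0.24,0.02,0,0,0],[1,-0.11,0.24,0.02,0,0,0],[1,-0.11,0.24,0.02,0,0,0],[1,-0.11,0.24,0.02,0,0,0],[1,-0.11,0.24,0.02,0,0,0],[1,-0.11,0.24,0.02,0,0,0],[1,-0.11,0.24,0.02,0,0,0],[1,-0.11,0.24,0.02,0,0,0],[1,-0.11,0.24,0.02,0,0,0]]'
cat > cup.py <<'E'
from h import *; import sys
# cup positions from wrist mask: rim ellipse/mask; rim height arg
p=snap('wrist'); save(p,sys.argv[1]); zr=float(sys.argv[2]); print('tcp',p['T'][1].round(4))
for r in models.trace(p,'cup_a'):
    if r['conf']<.4: continue
    m=r['pixels'].astype(np.uint8); c,_=cv2.findContours(m,cv2.RETR_EXTERNAL,cv2.CHAIN_APPROX_NONE); c=max(c,key=cv2.contourArea)[:,0]
    # sweep model: outline of cylinder r=.04 between foot and rim; fit centre
    from scipy.optimize import least_squares
    M=np.array(p['tool_from_camera']);A,o=p['T'];Rw=A@M[:3,:3];tw=A@M[:3,3]+o
    a=np.linspace(0,2*np.pi,60,endpoint=False)
    def proj(X):
        q=(X-tw)@Rw; n=np.hypot(q[:,0],q[:,1]); th=np.arctan2(n,q[:,2]); return np.c_[p['cx']+p['fx']*th*q[:,0]/n,p['cy']+p['fy']*th*q[:,1]/n]
    def f(v):
        X=np.vstack([np.c_[v[0]+.04*np.cos(a),v[1]+.04*np.sin(a),a*0+z] for z in(zr,zr-.066 if zr<.07 else .04)])
        h=cv2.convexHull(proj(X).astype(np.float32))
        return [np.clip(cv2.pointPolygonTest(h,(float(x),float(y)),True),-6,6) for x,y in c]
    g=least_squares(f,atz(p,r['centre'],zr-.03)[:2],diff_step=1e-3,loss='soft_l1'); print('cup',round(r['conf'],2),np.round(r['centre']),g.x.round(4),'res',round(float(np.mean(np.abs(g.fun))),2))
for r in models.landmark_of(p,'cup_a'): print('lm',round(r['conf'],2),atz(p,r['centre'],zr-.066).round(4))
E
python3 cup.py w2.png .066
python3 - <<'E'
from h import *
q=snap('scene');q2=snap('side');s=arm.observe();cs=[]
for p in(q,q2):
    R=np.array(p['R']);t=np.array(p['t'])
    c=R@(s['tcp_pos'])+t; u=(c[:2]/c[2]*[p['fx'],p['fy']]+[p['cx'],p['cy']]); i=u.astype(int); print(u)
    w=cv2.resize(p['pixels'][i[1]-30:i[1]+30,i[0]-30:i[0]+30],(400,400)); cv2.circle(w,tuple(((u-i+30.5)*400/60).astype(int)),3,(255,0,0),-1); cs.append(w)
cv2.imwrite('pics/g6.png',np.hstack(cs)[:,:,::-1])
E
```

```text
t: 7.67
tcp_pos: [0.4247, -0.0099, 0.2386]
orientation: [0.0, -0.002, 1.0, -0.0]
force: [0.5, -0.7, -0.3]
gripper_width: 0.0852
grip_force: 0.0
tcp [ 0.4247 -0.0099  0.2386]
cup 0.87 [ 47. 131.] [ 0.3445 -0.3218] res 0.8
cup 0.78 [424. 183.] [0.4144 0.1588] res 1.02
cup 0.72 [530. 151.] [0.3603 0.3233] res 1.73
cup 0.6 [271. 208.] [ 0.4444 -0.021 ] res 0.47
lm 0.93 [ 0.4411 -0.0228  0.    ]
lm 0.86 [ 0.3439 -0.3213  0.    ]
lm 0.85 [0.4183 0.1557 0.    ]
lm 0.67 [0.3626 0.3292 0.    ]
[224.15796665 145.16788055]
[237.16391156 183.74456836]
```

View pics/w2.png

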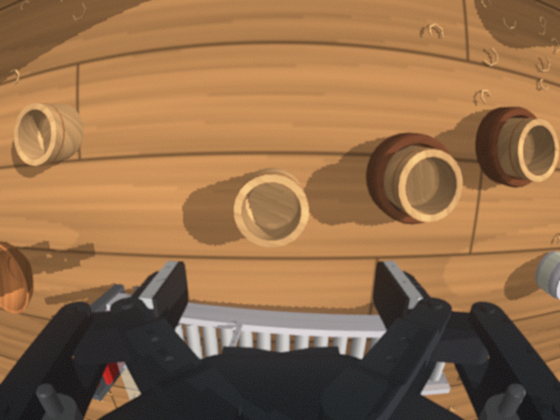

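View pics/g6.png

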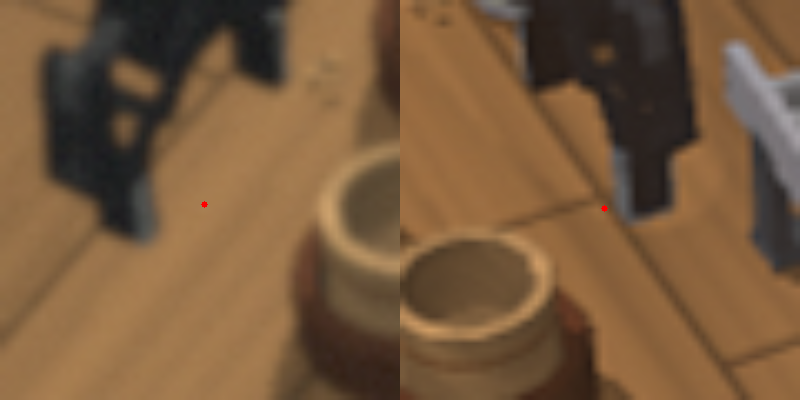

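The open tips sit about 27 mm above the reported TCP and the shut tips about 15 mm above, so I'll use those heights. Cup c is at (0.444,-0.021). I grasp its +y wall.

```bash
python3 -m crank '[[1,0.02,0.025,-0.04,0,0,0],[1,0.02,0.025,-0.08,0,0,0],[1,0.02,0.025,-0.12,0,0,0],[1,0.02,0.025,-0.16,0,0,0],[1,0.02,0.025,-0.19,0,0,0],[1,0.02,0.025,-0.2,0,0,0],[1,0.02,0.025,-0.21,0,0,0],[1,0.02,0.025,-0.215,0,0,0],[1,0.02,0.025,-0.215,0,0,0]]'
python3 -m crank '[[-1,0,0,0,0,0,0],[-1,0,0,0,0,0,0],[-1,0,0,0,0,0,0],[-1,0,0,0,0,0,0],[-1,0,0,0,0,0,0],[-1,0,0,0,0,0,0],[-1,0,0,0,0,0,0],[-1,0,0,0,0,0,0]]'
python3 -m crank '[[-1,0,0,0.04,0,0,0],[-1,0,0,0.08,0,0,0],[-1,0,0,0.12,0,0,0],[-1,0,0,0.16,0,0,0],[-1,0,0,0.16,0,0,0]]'
python3 - <<'E'
from h import *
p=snap('wrist');q=snap('side')
cv2.imwrite('pics/w3.png',np.hstack([cv2.resize(p['pixels'],(400,300)),cv2.resize(q['pixels'][100:340,100:420],(400,300))])[:,:,::-1])
E
```

```text
t: 8.67
tcp_pos: [0.4451, 0.0143, 0.0239]
orientation: [0.0, -0.0, 1.0, -0.0]
force: [-0.0, -0.1, 0.3]
gripper_width: 0.0852
grip_force: 0.0
t: 9.33
tcp_pos: [0.4447, 0.0147, 0.024]
orientation: [0.0, -0.001, 1.0, 0.0]
force: [-0.5, 0.4, 5.4]
gripper_width: 0.0075
grip_force: 56.8
t: 9.75
tcp_pos: [0.4486, 0.0147, 0.1907]
orientation: [0.005, -0.001, 1.0, 0.0]
force: [2.3, -0.1, -1.4]
gripper_width: 0.0078
grip_force: 56.7
```

View pics/w3.png

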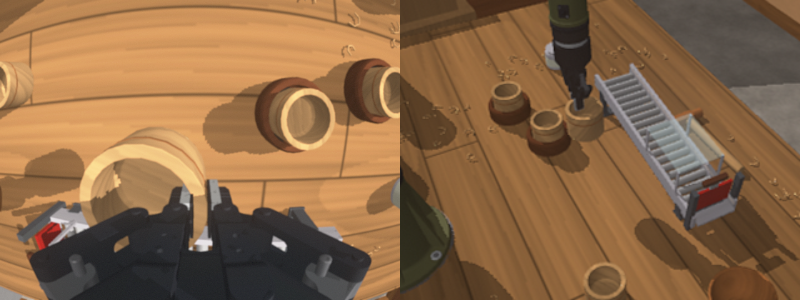

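```bash
python3 -m crank '[[-1,0.13,0.174,0.02,0,0,0],[-1,0.13,0.174,0.02,0,0,0],[-1,0.13,0.174,0.02,0,0,0],[-1,0.13,0.174,0.02,0,0,0],[-1,0.13,0.174,0.02,0,0,0],[-1,0.13,0.174,0.02,0,0,0],[-1,0.13,0.174,0.02,0,0,0]]'
python3 w.py w4.png load_spot:.0815 stop_foot:.04
python3 - <<'E'
from h import *
for n,z in(('scene',.0815),('side',.0815)):
    p=snap(n)
    for l,z in(('load_spot',.0815),('stop_foot',.04)):
        for r in models.landmark_of(p,l): print(n,l,round(r['conf'],2),atz(p,r['centre'],z).round(4))
E
```

```text
t: 10.43
tcp_pos: [0.5745, 0.1908, 0.2004]
orientation: [-0.002, -0.002, 1.0, -0.0]
force: [-0.8, -0.4, -1.8]
gripper_width: 0.0082
grip_force: 58.1
[0.5745 0.1908 0.2004]
scene load_spot 0.69 [0.6428 0.1573 0.0815]
scene stop_foot 0.67 [ 0.6265 -0.2501  0.04  ]
side load_spot 0.73 [0.643  0.1657 0.0815]
side stop_foot 0.73 [ 0.6284 -0.2418  0.04  ]
```

View pics/w4.png

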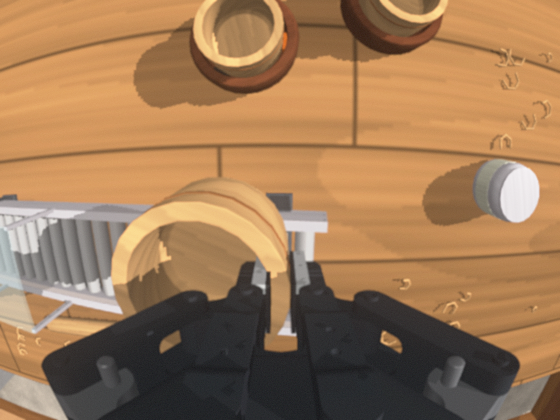

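The cup is held upright over the lane, and the far rail end shows at (300,215–333). To centre it I sample brightness profiles across the rails numerically.

```bash
cat > rails.py <<'E'
from h import *
def prof(p,y,T):
    M=np.array(p['tool_from_camera']);A,o=T;Rw=A@M[:3,:3];tw=A@M[:3,3]+o
    x=np.arange(.56,.720,.002); z=.04+(y+.242)*np.tan(np.radians(6))+.017
    q=(np.c_[x,x*0+y,x*0+z]-tw)@Rw; n=np.hypot(q[:,0],q[:,1]); th=np.arctan2(n,q[:,2])
    u=np.c_[p['cx']+p['fx']*th*q[:,0]/n,p['cy']+p['fy']*th*q[:,1]/n].astype(np.float32)
    s=cv2.remap(p['pixels'],u[None,:,0],u[None,:,1],cv2.INTER_LINEAR)[0].astype(int)
    return x,s
p=snap('wrist')
w1=dict(p); w1['pixels']=cv2.imread('pics/w1.png')[:,:,::-1].copy()
R0=np.diag([-1.,1,-1])
T1=(R0,np.array([.5767,-.2525,.2827]))
for nm,q,T,ys in(('w1',w1,T1,(-.2,-.1,-.04,0,.04,.08)),('w4',p,p['T'],(.05,.2,.215))):
    for y in ys:
        x,s=prof(q,y,T); sat=s.max(1)-s.min(1)   # wood saturated, rail grey
        print(nm,y,' '.join(str(v) for v in s[:,2]-s[:,0]),'\n   g',' '.join(str(v) for v in s[:,1]))
E
python3 rails.py
```

```text
w1 -0.2 -119 -117 -116 -117 -114 -104 -41 -6 -5 -5 -5 -4 -3 -3 -6 -6 -6 -4 -4 -4 -4 -4 -4 -5 -7 -5 -5 -5 -4 -3 -4 -4 -3 -2 -4 -3 -5 -4 -3 -5 -4 -4 -4 -4 -5 -3 -4 -4 -4 -3 -3 -4 -3 -4 -3 -4 -3 -2 -4 -12 -15 -8 -3 -2 -1 -12 -56 -89 -81 -63 -66 -84 -98 -102 -100 -97 -95 -84 -58 -32 
   g 161 162 160 158 156 157 160 166 164 161 165 181 221 201 139 175 225 227 227 226 226 226 226 226 201 143 132 132 132 133 133 134 132 133 133 132 132 133 131 131 131 131 132 130 132 131 133 133 130 131 129 130 129 129 129 129 131 133 141 156 160 156 159 162 160 156 138 126 117 99 101 121 135 138 136 134 132 122 99 78
w1 -0.1 -117 -116 -115 -115 -116 -115 -70 -13 -4 -4 -2 -2 -2 -5 -19 -29 -19 -11 -11 -9 -8 -9 -8 -9 -8 -7 -6 -5 -5 -5 -6 -6 -7 -8 -6 -6 -4 -3 0 0 0 0 -1 0 -1 1 0 -3 -2 -2 -1 0 0 0 2 8 11 12 12 5 1 3 5 6 6 5 -10 -41 -47 -47 -48 -47 -44 -44 -43 -44 -45 -48 -48 -46 
   g 159 158 156 158 160 159 161 163 167 199 224 224 226 213 142 111 147 177 180 179 177 176 178 177 176 177 175 178 176 177 176 177 176 178 177 178 176 175 172 170 172 175 173 172 173 175 175 176 176 176 175 176 176 174 178 182 191 2
[... 3492 characters left out ...]
3 154 153 151 151 144 136 131 126 122 110 98 87 86 86 88 86 83 59 52 52 48 49 48 47 48 47 46 47 48 45 45 45 44 45 45 48 51 56 79 112 124 119 119 121 123 123 120 120 109 78 45
w4 0.215 -114 -111 -109 -105 -104 -104 -72 -7 -8 -7 -7 -5 -2 -2 -3 -4 -6 -6 -5 -4 -4 -4 -5 -4 -5 -4 -4 -5 -7 -8 -9 -8 -10 -10 -10 -7 -5 -8 -7 -8 -6 -6 -5 -6 -6 -5 -4 -4 -5 -3 -2 -3 -6 -4 -7 -5 -4 -2 -2 0 -1 -1 1 -2 1 0 1 1 1 2 2 0 2 0 1 1 2 -1 -1 -1 
   g 149 150 143 143 139 138 148 160 160 164 166 209 220 220 221 220 222 222 223 223 223 223 223 223 223 223 222 223 222 153 60 58 62 59 57 60 66 56 56 55 55 55 55 54 52 53 53 54 52 52 53 52 48 46 43 44 47 48 51 49 49 50 48 48 49 48 49 50 47 49 47 45 43 45 42 40 40 36 35 32
```

```bash
python3 -m crank '[[-1,0.0625,-0.0045,0,0.105,0,0],[-1,0.0625,-0.0045,0,0.105,0,0],[-1,0.0625,-0.0045,-0.03,0.105,0,0],[-1,0.0625,-0.0045,-0.06,0.105,0,0],[-1,0.0625,-0.0045,-0.075,0.105,0,0],[-1,0.0625,-0.0045,-0.082,0.105,0,0],[-1,0.0625,-0.0045,-0.085,0.105,0,0],[-1,0.0625,-0.0045,-0.085,0.105,0,0]]'
python3 -m crank '[[-1,0,0,-0.003,0,0,0],[-1,0,0,-0.003,0,0,0]]'
```

```text
t: 11.6
tcp_pos: [0.6368, 0.184, 0.1187]
orientation: [0.0, -0.001, 0.999, 0.052]
force: [-0.0, -0.1, -1.3]
gripper_width: 0.0084
grip_force: 58.4
t: 11.77
tcp_pos: [0.6376, 0.1843, 0.1167]
orientation: [0.001, -0.001, 0.999, 0.053]
force: [0.4, -0.7, -1.7]
gripper_width: 0.0077
grip_force: 58.4
```

```bash
python3 -m crank '[[-1,0,0.001,-0.003,0,0,0],[-1,0,0.001,-0.004,0,0,0]]' | grep -E "tcp|force:"
python3 -m crank '[[-1,0,0,-0.003,0,0,0],[-1,0,0,-0.003,0,0,0]]' | grep -E "tcp|force:"
```

```text
tcp_pos: [0.6372, 0.1854, 0.1121]
force: [-0.2, 1.2, -1.7]
grip_force: 58.4
tcp_pos: [0.6371, 0.1851, 0.1087]
force: [-0.4, -0.1, -0.6]
grip_force: 58.4
```

```bash
python3 -m crank '[[1,0,0,0,0,0,0],[1,0,0,0.002,0,0,0],[1,0,0,0.02,0,0,0],[1,0,0,0.06,0,0,0],[1,0,0,0.1,0,0,0],[1,0,0.02,0.13,0,0,0],[1,0,0.02,0.13,-0.105,0,0],[1,0,0.02,0.13,-0.105,0,0],[1,0,0.02,0.13,-0.105,0,0],[1,0,0.02,0.13,-0.105,0,0]]'
cat > look.py <<'E'
from h import *
for n in('scene','side'):
    p=snap(n)
    for r in models.trace(p,'cup_a'):
        if r['conf']>.4: print(n,round(r['conf'],2),np.round(r['centre']),'z.04',atz(p,r['centre'],.04).round(3),'z.075',atz(p,r['centre'],.075).round(3))
    save(p,n+'_last.png')
E
python3 look.py
```

```text
t: 12.93
tcp_pos: [0.6362, 0.205, 0.2375]
orientation: [-0.001, -0.001, 1.0, 0.0]
force: [-1.0, 0.1, -0.5]
gripper_width: 0.0855
grip_force: 0.0
scene 0.94 [267. 114.] z.04 [0.359 0.32  0.04 ] z.075 [0.377 0.288 0.075]
scene 0.86 [253. 154.] z.04 [0.408 0.146 0.04 ] z.075 [0.425 0.119 0.075]
scene 0.74 [138. 266.] z.04 [ 0.343 -0.332  0.04 ] z.075 [ 0.362 -0.344  0.075]
scene 0.62 [312. 183.] z.04 [0.618 0.132 0.04 ] z.075 [0.629 0.106 0.075]
side 0.94 [264. 330.] z.04 [ 0.347 -0.321  0.04 ] z.075 [ 0.339 -0.341  0.075]
side 0.65 [291. 180.] z.04 [0.676 0.152 0.04 ] z.075 [0.655 0.114 0.075]
side 0.59 [218. 199.] z.04 [0.422 0.174 0.04 ] z.075 [0.411 0.135 0.075]
```

```bash
python3 -m crank '[[1,-0.245,-0.05,0,0,0,0],[1,-0.245,-0.05,0,0,0,0],[1,-0.245,-0.05,0,0,0,0],[1,-0.245,-0.05,0,0,0,0],[1,-0.245,-0.05,0,0,0,0],[1,-0.245,-0.05,0,0,0,0],[1,-0.245,-0.05,0,0,0,0],[1,-0.245,-0.05,0,0,0,0]]' | grep -E "^t:|tcp|force:"
python3 cup.py w5.png .078; python3 look.py
```

```text
t: 13.8
tcp_pos: [0.3897, 0.1541, 0.2386]
force: [0.9, 0.1, 1.1]
grip_force: 0.0
tcp [0.3897 0.1541 0.2386]
cup 0.98 [422. 168.] [0.3598 0.3086] res 0.76
cup 0.7 [  3. 167.] [ 0.341  -0.2867] res 2.68
cup 0.62 [282. 214.] [0.4109 0.1517] res 0.57
cup 0.55 [136. 387.] [ 0.704  -0.0786] res 6.0
lm 0.9 [0.3621 0.3101 0.012 ]
lm 0.74 [0.4125 0.1552 0.012 ]
scene 0.96 [264. 115.] z.04 [0.353 0.311 0.04 ] z.075 [0.372 0.279 0.075]
scene 0.89 [257. 150.] z.04 [0.41  0.166 0.04 ] z.075 [0.427 0.139 0.075]
scene 0.89 [297. 207.] z.04 [0.618 0.036 0.04 ] z.075 [0.629 0.013 0.075]
scene 0.68 [139. 263.] z.04 [ 0.339 -0.323  0.04 ] z.075 [ 0.359 -0.335  0.075]
side 0.74 [323. 219.] z.04 [ 0.672 -0.061  0.04 ] z.075 [ 0.651 -0.091  0.075]
side 0.67 [217. 198.] z.04 [0.422 0.182 0.04 ] z.075 [0.411 0.143 0.075]
side 0.67 [304. 196.] z.04 [0.673 0.059 0.04 ] z.075 [0.652 0.025 0.075]
side 0.63 [187. 178.] z.04 [0.368 0.325 0.04 ] z.075 [0.359 0.28  0.075]
side 0.56 [264. 331.] z.04 [ 0.344 -0.322  0.04 ] z.075 [ 0.335 -0.342  0.075]
```

```bash
python3 -m crank '[[1,0.022,0.035,-0.03,0,0,0],[1,0.022,0.035,-0.07,0,0,0],[1,0.022,0.035,-0.11,0,0,0],[1,0.022,0.035,-0.15,0,0,0],[1,0.022,0.035,-0.175,0,0,0],[1,0.022,0.035,-0.185,0,0,0],[1,0.022,0.035,-0.195,0,0,0],[1,0.022,0.035,-0.2015,0,0,0],[1,0.022,0.035,-0.2015,0,0,0]]'| grep -E "^t:|tcp|force:"
python3 -m crank '[[-1,0,0,0,0,0,0],[-1,0,0,0,0,0,0],[-1,0,0,0,0,0,0],[-1,0,0,0,0,0,0],[-1,0,0,0,0,0,0],[-1,0,0,0,0,0,0],[-1,0,0,0,0,0,0],[-1,0,0,0,0,0,0]]'
```

```text
t: 14.9
tcp_pos: [0.4143, 0.1903, 0.037]
force: [0.5, -0.4, -0.1]
grip_force: 0.0
t: 15.57
tcp_pos: [0.414, 0.1892, 0.0375]
orientation: [0.0, -0.0, 1.0, -0.001]
force: [-0.5, -2.7, 5.9]
gripper_width: 0.0085
grip_force: 56.5
```

Gripped at the 8 mm wall. Now I lift it with a twist about the cup axis.

```bash
python3 -m crank '[[-1,-0.0021,-0.0001,0.002,0,0,0.06],[-1,-0.0042,-0.0002,0.005,0,0,0.12],[-1,-0.0062,-0.0005,0.008,0,0,0.18],[-1,-0.0083,-0.001,0.012,0,0,0.24],[-1,-0.0103,-0.0015,0.016,0,0,0.3],[-1,-0.0123,-0.0022,0.02,0,0,0.35],[-1,-0.0123,-0.0022,0.03,0,0,0.35],[-1,-0.0123,-0.0022,0.04,0,0,0.35]]'
python3 -m crank '[[-1,0,0,0.04,0,0,-0.1],[-1,0,0,0.08,0,0,-0.2],[-1,0,0,0.12,0,0,-0.3],[-1,0,0,0.13,0,0,-0.35],[-1,0,0,0.13,0,0,-0.35]]'
python3 cup.py w6.png .078; python3 look.py
```

```text
t: 16.23
tcp_pos: [0.4009, 0.1877, 0.0774]
orientation: [-0.001, -0.174, 0.985, -0.0]
force: [0.3, -0.3, -1.9]
gripper_width: 0.0085
grip_force: 56.7
t: 16.65
tcp_pos: [0.4042, 0.1893, 0.2118]
orientation: [0.004, 0.001, 1.0, 0.002]
force: [0.7, 0.1, -1.6]
gripper_width: 0.0085
grip_force: 56.9
tcp [0.4042 0.1893 0.2118]
cup 0.67 [ 29. 340.] [ 0.6418 -0.2142] res 2.75
cup 0.65 [202. 249.] [0.4772 0.1404] res 5.63
lm 0.83 [ 0.6572 -0.2336  0.012 ]
lm 0.6 [0.363  0.3088 0.012 ]
scene 0.83 [140. 263.] z.04 [ 0.341 -0.322  0.04 ] z.075 [ 0.36  -0.334  0.075]
scene 0.79 [246. 113.] z.04 [0.296 0.291 0.04 ] z.075 [0.316 0.26  0.075]
scene 0.72 [270. 113.] z.04 [0.365 0.326 0.04 ] z.075 [0.384 0.294 0.075]
scene 0.65 [258. 270.] z.04 [ 0.621 -0.191  0.04 ] z.075 [ 0.632 -0.207  0.075]
side 0.93 [189. 176.] z.04 [0.377 0.331 0.04 ] z.075 [0.367 0.287 0.075]
side 0.93 [263. 330.] z.04 [ 0.343 -0.319  0.04 ] z.075 [ 0.335 -0.339  0.075]
side 0.82 [209. 162.] z.04 [0.467 0.375 0.04 ] z.075 [0.454 0.328 0.075]
```

```bash
python3 -m crank '[[-1,0.234,-0.003,0,0,0,0],[-1,0.234,-0.003,0,0,0,0],[-1,0.234,-0.003,0,0,0,0],[-1,0.234,-0.003,0,0,0,0],[-1,0.234,-0.003,0,0.05,0,0],[-1,0.234,-0.003,0,0.105,0,0],[-1,0.234,-0.003,-0.03,0.105,0,0],[-1,0.234,-0.003,-0.07,0.105,0,0],[-1,0.234,-0.003,-0.085,0.105,0,0],[-1,0.234,-0.003,-0.085,0.105,0,0]]'| grep -E "^t:|tcp|force:|ori"
```

```text
t: 17.83
tcp_pos: [0.6315, 0.1834, 0.1153]
orientation: [-0.005, -0.0, 0.999, 0.051]
force: [-1.3, 0.2, -1.7]
grip_force: 59.8
```

```bash
python3 -m crank '[[-1,0,0,-0.008,0,0,0],[-1,0,0,-0.012,0,0,0],[-1,0,0,-0.012,0,0,0]]'| grep -E "^t:|tcp|force:|ori"
```

```text
t: 18.08
tcp_pos: [0.636, 0.1852, 0.1108]
orientation: [0.001, -0.001, 0.999, 0.053]
force: [-0.8, 0.6, -1.4]
grip_force: 59.9
```

```bash
python3 -m crank '[[-1,0.001,0,-0.002,0,0,0],[-1,0.001,0,-0.002,0,0,0]]'| grep -E "^t:|tcp|force:|ori"
python3 -m crank '[[1,0,0,0,0,0,0],[1,0,0,0.002,0,0,0],[1,0,0,0.02,0,0,0],[1,0,0,0.06,0,0,0],[1,0,0,0.1,0,0,0],[1,0,0.02,0.13,0,0,0],[1,0,0.02,0.13,-0.105,0,0],[1,0,0.02,0.13,-0.105,0,0]]'
python3 -m crank '[[1,-0.25,0.09,0,0,0,0],[1,-0.25,0.09,0,0,0,0],[1,-0.25,0.09,0,0,0,0],[1,-0.25,0.09,0,0,0,0],[1,-0.25,0.09,0,0,0,0],[1,-0.28,0.09,0,0,0,0],[1,-0.28,0.09,0,0,0,0],[1,-0.28,0.09,0,0,0,0]]' | grep -E "^t:|tcp|force:"
python3 cup.py w7.png .078; python3 look.py
```

```text
t: 18.25
tcp_pos: [0.6371, 0.1852, 0.1102]
orientation: [0.001, -0.001, 0.999, 0.053]
force: [-2.4, -1.0, 4.4]
grip_force: 60.7
t: 18.92
tcp_pos: [0.6381, 0.2082, 0.2418]
orientation: [0.003, -0.002, 1.0, -0.0]
force: [-1.2, 0.3, -0.9]
gripper_width: 0.0853
grip_force: 0.0
t: 19.58
tcp_pos: [0.3503, 0.295, 0.2377]
force: [-0.2, 0.6, 0.4]
grip_force: 0.0
tcp [0.3503 0.295  0.2377]
cup 0.74 [110. 396.] [0.6837 0.0291] res 3.77
cup 0.69 [298. 204.] [0.3593 0.3107] res 0.6
cup 0.58 [  7. 347.] [ 0.6329 -0.2271] res 3.68
cup 0.41 [376. 326.] [0.5282 0.4213] res 6.0
lm 0.97 [ 0.7069 -0.0059  0.012 ]
lm 0.68 [0.3618 0.3113 0.012 ]
lm 0.6 [ 0.669  -0.2477  0.012 ]
scene 0.97 [258. 270.] z.04 [ 0.622 -0.192  0.04 ] z.075 [ 0.633 -0.208  0.075]
scene 0.78 [266. 114.] z.04 [0.357 0.32  0.04 ] z.075 [0.376 0.289 0.075]
scene 0.64 [299. 201.] z.04 [0.612 0.057 0.04 ] z.075 [0.623 0.033 0.075]
scene 0.6 [139. 265.] z.04 [ 0.344 -0.33   0.04 ] z.075 [ 0.363 -0.342  0.075]
side 0.98 [265. 331.] z.04 [ 0.347 -0.325  0.04 ] z.075 [ 0.338 -0.344  0.075]
side 0.89 [300. 190.] z.04 [0.676 0.09  0.04 ] z.075 [0.655 0.055 0.075]
side 0.69 [188. 178.] z.04 [0.372 0.324 0.04 ] z.075 [0.362 0.279 0.075]
side 0.63 [337. 243.] z.04 [ 0.655 -0.163  0.04 ] z.075 [ 0.635 -0.189  0.075]
```

```bash
python3 -m crank '[[1,0.0105,0.052,-0.03,0,0,0],[1,0.0105,0.052,-0.07,0,0,0],[1,0.0105,0.052,-0.11,0,0,0],[1,0.0105,0.052,-0.15,0,0,0],[1,0.0105,0.052,-0.175,0,0,0],[1,0.0105,0.052,-0.185,0,0,0],[1,0.0105,0.052,-0.195,0,0,0],[1,0.0105,0.052,-0.2005,0,0,0],[1,0.0105,0.052,-0.2005,0,0,0]]'| grep -E "^t:|tcp|force:"
python3 -m crank '[[-1,0,0,0,0,0,0],[-1,0,0,0,0,0,0],[-1,0,0,0,0,0,0],[-1,0,0,0,0,0,0],[-1,0,0,0,0,0,0],[-1,0,0,0,0,0,0],[-1,0,0,0,0,0,0],[-1,0,0,0,0,0,0]]'
```

```text
t: 20.68
tcp_pos: [0.3678, 0.3471, 0.0378]
force: [-0.1, -0.3, 0.2]
grip_force: 0.0
t: 21.35
tcp_pos: [0.367, 0.3472, 0.038]
orientation: [0.0, 0.0, 1.0, 0.0]
force: [-2.0, 0.1, 5.5]
gripper_width: 0.0105
grip_force: 56.1
```

```bash
python3 -m crank '[[-1,-0.0021,0.0002,0.002,0,0,0.06],[-1,-0.0043,0.0003,0.005,0,0,0.12],[-1,-0.0064,0.0004,0.008,0,0,0.18],[-1,-0.0086,0.0004,0.012,0,0,0.24],[-1,-0.0107,0.0003,0.016,0,0,0.3],[-1,-0.0127,0.0002,0.02,0,0,0.35],[-1,-0.0127,0.0002,0.03,0,0,0.35],[-1,-0.0127,0.0002,0.04,0,0,0.35]]'
python3 -m crank '[[-1,0,0,0.04,0,0,-0.1],[-1,0,0,0.08,0,0,-0.2],[-1,0,0,0.12,0,0,-0.3],[-1,0,0,0.13,0,0,-0.35],[-1,0,0,0.13,0,0,-0.35],[-1,0,0,0.13,0,0,-0.35],[-1,0,0,0.13,0,0,-0.35]]'
python3 - <<'E'
from h import *
p=snap('wrist'); print(p['T'][1].round(4))
rs=models.trace(p,'cup_a')
q=cv2.cvtColor(p['pixels'],cv2.COLOR_RGB2BGR); cv2.imwrite('pics/w8.png',q)
w6=cv2.imread('pics/w6.png')
cv2.imwrite('pics/cmp.png',np.hstack([cv2.resize(w6,(400,300)),cv2.resize(q,(400,300))]))
E
python3 look.py
```

```text
t: 22.02
tcp_pos: [0.354, 0.3468, 0.0778]
orientation: [-0.0, -0.174, 0.985, -0.0]
force: [0.4, 0.8, -1.7]
gripper_width: 0.0084
grip_force: 58.4
t: 22.6
tcp_pos: [0.3538, 0.3465, 0.2065]
orientation: [-0.0, -0.001, 1.0, -0.001]
force: [0.3, -0.1, -2.5]
gripper_width: 0.0082
grip_force: 58.8
[0.3538 0.3465 0.2065]
scene 0.94 [137. 266.] z.04 [ 0.342 -0.333  0.04 ] z.075 [ 0.361 -0.345  0.075]
scene 0.74 [259.  75.] z.04 [0.239 0.477 0.04 ] z.075 [0.261 0.441 0.075]
scene 0.73 [257. 268.] z.04 [ 0.618 -0.188  0.04 ] z.075 [ 0.629 -0.204  0.075]
side 0.9 [263. 334.] z.04 [ 0.34  -0.328  0.04 ] z.075 [ 0.332 -0.347  0.075]
side 0.78 [338. 243.] z.04 [ 0.658 -0.167  0.04 ] z.075 [ 0.638 -0.193  0.075]
side 0.63 [178. 141.] z.04 [0.41  0.559 0.04 ] z.075 [0.399 0.505 0.075]
side 0.57 [317. 233.] z.04 [ 0.624 -0.105  0.04 ] z.075 [ 0.605 -0.133  0.075]
```

View pics/cmp.png

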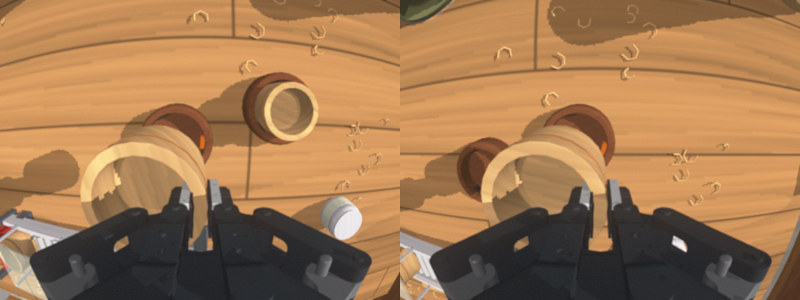

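Both grasps look alike: the cup is upright in the fingers and both nests are empty. I place the third cup.

```bash
python3 -m crank '[[-1,0.286,-0.161,0,0,0,0],[-1,0.286,-0.161,0,0,0,0],[-1,0.286,-0.161,0,0,0,0],[-1,0.286,-0.161,0,0,0,0],[-1,0.286,-0.161,0,0,0,0],[-1,0.286,-0.161,0,0,0,0],[-1,0.286,-0.161,0,0.05,0,0],[-1,0.286,-0.161,0,0.105,0,0],[-1,0.286,-0.161,0,0.105,0,0],[-1,0.286,-0.161,0,0.105,0,0]]'| grep -E "^t:|tcp|force:|ori"
python3 -m crank '[[-1,0,0,0,0,0,0],[-1,0,0,0,0,0,0]]'| grep -E "^t:|tcp|force:|ori"
```

```text
t: 23.73
tcp_pos: [0.6415, 0.1833, 0.206]
orientation: [-0.001, 0.002, 0.999, 0.052]
force: [0.6, 0.3, -1.4]
grip_force: 61.2
t: 23.9
tcp_pos: [0.6392, 0.1868, 0.2071]
orientation: [-0.001, -0.001, 0.999, 0.052]
force: [0.3, 1.1, -1.2]
grip_force: 61.2
```

```bash
python3 -m crank '[[-1,0,-0.001,-0.04,0,0,0],[-1,0,-0.001,-0.075,0,0,0],[-1,0,-0.001,-0.09,0,0,0],[-1,0,-0.001,-0.094,0,0,0],[-1,0,-0.001,-0.096,0,0,0],[-1,0,-0.001,-0.097,0,0,0],[-1,0,-0.001,-0.097,0,0,0]]'| grep -E "^t:|tcp|force:|ori"
```

```text
t: 24.48
tcp_pos: [0.6402, 0.1861, 0.1115]
orientation: [0.001, -0.001, 0.999, 0.053]
force: [0.3, -0.2, -1.5]
grip_force: 61.4
```

```bash
python3 -m crank '[[-1,0,0,-0.002,0,0,0],[-1,0,0,-0.002,0,0,0]]'| grep -E "^t:|tcp|force:|ori"
python3 -m crank '[[1,0,0,0,0,0,0],[1,0,0,0.002,0,0,0],[1,0,0,0.02,0,0,0],[1,0,0,0.06,0,0,0],[1,0,0,0.1,0,0,0],[1,0,0.02,0.13,0,0,0],[1,0,0.02,0.13,-0.105,0,0],[1,0,0.02,0.13,-0.105,0,0]]'
python3 -m crank '[[1,-0.31,-0.486,0.02,0,0,0],[1,-0.31,-0.486,0.02,0,0,0],[1,-0.31,-0.486,0.02,0,0,0],[1,-0.31,-0.486,0.02,0,0,0],[1,-0.31,-0.486,0.02,0,0,0],[1,-0.31,-0.486,0.02,0,0,0],[1,-0.31,-0.486,0.02,0,0,0],[1,-0.31,-0.486,0.02,0,0,0],[1,-0.31,-0.486,0.02,0,0,0],[1,-0.31,-0.486,0.02,0,0,0]]' | grep -E "^t:|tcp|force:"; python3 look.py
```

```text
t: 24.65
tcp_pos: [0.6409, 0.1857, 0.1108]
orientation: [0.001, -0.001, 0.999, 0.053]
force: [-2.8, -1.0, 7.4]
grip_force: 62.5
t: 25.32
tcp_pos: [0.6418, 0.2084, 0.242]
orientation: [0.003, -0.002, 1.0, -0.0]
force: [-1.1, 0.1, -1.0]
gripper_width: 0.0854
grip_force: 0.0
t: 26.15
tcp_pos: [0.4147, -0.1472, 0.2526]
force: [-0.1, -0.6, -0.1]
grip_force: 0.0
scene 0.69 [262. 270.] z.04 [ 0.63  -0.186  0.04 ] z.075 [ 0.64  -0.202  0.075]
scene 0.58 [137. 268.] z.04 [ 0.343 -0.338  0.04 ] z.075 [ 0.362 -0.349  0.075]
scene 0.56 [303. 201.] z.04 [0.624 0.063 0.04 ] z.075 [0.635 0.039 0.075]
side 0.97 [261. 333.] z.04 [ 0.335 -0.324  0.04 ] z.075 [ 0.327 -0.343  0.075]
side 0.95 [301. 190.] z.04 [0.68  0.087 0.04 ] z.075 [0.659 0.052 0.075]
side 0.63 [339. 244.] z.04 [ 0.658 -0.17   0.04 ] z.075 [ 0.638 -0.195  0.075]
side 0.42 [316. 235.] z.04 [ 0.618 -0.108  0.04 ] z.075 [ 0.599 -0.136  0.075]
```

```bash
python3 -m crank '[[1,-0.08,-0.12,-0.012,0,0,0],[1,-0.08,-0.13,-0.012,0,0,0],[1,-0.08,-0.13,-0.012,0,0,0],[1,-0.08,-0.13,-0.012,0,0,0],[1,-0.08,-0.13,-0.012,0,0,0],[1,-0.08,-0.13,-0.012,0,0,0],[1,-0.08,-0.13,-0.012,0,0,0]]' | grep -E "^t:|tcp|force:"
python3 cup.py w9.png .066
```

```text
t: 26.93
tcp_pos: [0.3371, -0.2751, 0.2406]
force: [0.2, 0.7, -0.3]
grip_force: 0.0
tcp [ 0.3371 -0.2751  0.2406]
cup 0.72 [451. 390.] [0.7068 0.0138] res 3.08
cup 0.6 [239. 196.] [ 0.3446 -0.3207] res 0.53
lm 0.84 [ 0.3446 -0.3216  0.    ]
lm 0.77 [0.707  0.0063 0.    ]
```

```bash
python3 -m crank '[[1,0.008,-0.01,-0.04,0,0,0],[1,0.008,-0.01,-0.08,0,0,0],[1,0.008,-0.01,-0.12,0,0,0],[1,0.008,-0.01,-0.16,0,0,0],[1,0.008,-0.01,-0.19,0,0,0],[1,0.008,-0.01,-0.2,0,0,0],[1,0.008,-0.01,-0.21,0,0,0],[1,0.008,-0.01,-0.2165,0,0,0],[1,0.008,-0.01,-0.2165,0,0,0]]'| grep -E "^t:|tcp|force:"
python3 -m crank '[[-1,0,0,0,0,0,0],[-1,0,0,0,0,0,0],[-1,0,0,0,0,0,0],[-1,0,0,0,0,0,0],[-1,0,0,0,0,0,0],[-1,0,0,0,0,0,0],[-1,0,0,0,0,0,0],[-1,0,0,0,0,0,0]]'
python3 -m crank '[[-1,0,0,0.04,0,0,0],[-1,0,0,0.08,0,0,0],[-1,0,0,0.12,0,0,0],[-1,0,0,0.16,0,0,0],[-1,0,0,0.19,0,0,0],[-1,0,0,0.19,0,0,0]]'
python3 look.py
```

```text
t: 27.83
tcp_pos: [0.345, -0.2861, 0.0246]
force: [0.9, 0.2, 0.3]
grip_force: 0.0
t: 28.5
tcp_pos: [0.3446, -0.2861, 0.0249]
orientation: [0.0, -0.001, 1.0, -0.0]
force: [-0.1, 1.9, 6.1]
gripper_width: 0.0072
grip_force: 56.5
t: 29.0
tcp_pos: [0.3471, -0.2884, 0.2207]
orientation: [0.004, -0.001, 1.0, -0.003]
force: [1.7, -0.8, -1.1]
gripper_width: 0.0076
grip_force: 56.8
scene 0.96 [119. 225.] z.04 [ 0.217 -0.256  0.04 ] z.075 [ 0.24  -0.27   0.075]
scene 0.95 [295. 212.] z.04 [0.622 0.018 0.04 ] z.075 [ 0.632 -0.004  0.075]
side 0.86 [336. 244.] z.04 [ 0.651 -0.165  0.04 ] z.075 [ 0.631 -0.191  0.075]
side 0.73 [262. 288.] z.04 [ 0.396 -0.207  0.04 ] z.075 [ 0.386 -0.231  0.075]
side 0.6 [311. 196.] z.04 [0.694 0.048 0.04 ] z.075 [0.672 0.014 0.075]
side 0.54 [316. 232.] z.04 [ 0.625 -0.098  0.04 ] z.075 [ 0.606 -0.126  0.075]
```

```bash
python3 -m crank '[[-1,0.2,0.473,0,0,0,0],[-1,0.2,0.473,0,0,0,0],[-1,0.2,0.473,0,0,0,0],[-1,0.2,0.473,0,0,0,0],[-1,0.2,0.473,0,0,0,0],[-1,0.2,0.473,0,0,0,0],[-1,0.2,0.473,0,0,0,0],[-1,0.2,0.473,0,0,0,0],[-1,0.2,0.473,0,0,0,0],[-1,0.2,0.473,0,0,0,0]]'| grep -E "^t:|tcp|force:|ori"
python3 look.py
```

```text
t: 30.03
tcp_pos: [0.5055, 0.0997, 0.2121]
orientation: [-0.002, -0.001, 1.0, -0.0]
force: [0.6, -1.1, -2.2]
grip_force: 56.9
scene 0.9 [294. 209.] z.04 [0.613 0.025 0.04 ] z.075 [0.624 0.003 0.075]
scene 0.84 [259. 268.] z.04 [ 0.623 -0.185  0.04 ] z.075 [ 0.633 -0.201  0.075]
scene 0.82 [263. 145.] z.04 [0.417 0.194 0.04 ] z.075 [0.434 0.167 0.075]
side 0.8 [308. 194.] z.04 [0.692 0.061 0.04 ] z.075 [0.67  0.027 0.075]
side 0.67 [315. 235.] z.04 [ 0.616 -0.108  0.04 ] z.075 [ 0.598 -0.135  0.075]
side 0.67 [255. 167.] z.04 [0.599 0.276 0.04 ] z.075 [0.581 0.233 0.075]
side 0.61 [338. 242.] z.04 [ 0.661 -0.163  0.04 ] z.075 [ 0.64  -0.189  0.075]
```

```bash
python3 - <<'E'
from h import *
for n in('scene','side'):
    p=snap(n);R=np.array(p['R']);t=np.array(p['t'])
    for y in(-.201,-.121,-.041,-.02,0,.02):
        c=R@np.array([.635,y-.004,.04+(y+.242)*.105+.036])+t; print(n,y,np.round(c[:2]/c[2]*[p['fx'],p['fy']]+[p['cx'],p['cy']]))
E
python3 cup.py w10.png .14 | head -8; python3 -c "
import cv2
a=cv2.imread('pics/scene_last.png')[130:310,170:370];b=cv2.imread('pics/side_last.png')[130:310,220:420]
import numpy as np
cv2.imwrite('pics/q.png',np.hstack([cv2.resize(a,(400,400),interpolation=2),cv2.resize(b,(400,400),interpolation=2)]))"
```

```text
scene -0.201 [259. 268.]
scene -0.121 [275. 243.]
scene -0.041 [289. 218.]
scene -0.02 [293. 212.]
scene 0 [297. 206.]
scene 0.02 [300. 201.]
side -0.201 [340. 245.]
side -0.121 [325. 225.]
side -0.041 [311. 206.]
side -0.02 [307. 201.]
side 0 [304. 197.]
side 0.02 [301. 192.]
tcp [0.5052 0.0968 0.2129]
cup 0.75 [ 52. 278.] [ 0.5809 -0.1529] res 6.0
cup 0.72 [119. 318.] [ 0.6208 -0.0729] res 6.0
cup 0.6 [100. 289.] [ 0.5875 -0.0891] res 6.0
cup 0.59 [200. 246.] [0.5371 0.0256] res 5.48
lm 0.83 [ 0.6146 -0.1694  0.074 ]
lm 0.64 [0.5453 0.0357 0.074 ]
```

View pics/q.png

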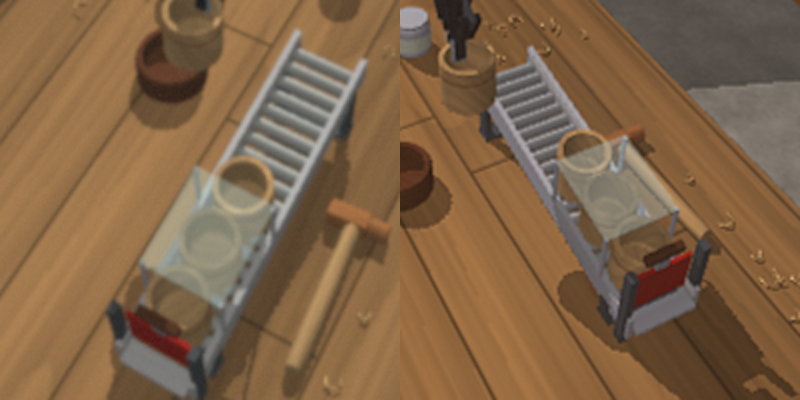

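The view shows three cups queued against the stop, touching one another, all upright. I place the last one.

```bash
python3 -m crank '[[-1,0.133,0.089,0,0,0,0],[-1,0.133,0.089,0,0,0,0],[-1,0.133,0.089,0,0.05,0,0],[-1,0.133,0.089,0,0.105,0,0],[-1,0.133,0.089,0,0.105,0,0],[-1,0.133,0.089,0,0.105,0,0],[-1,0.133,0.089,0,0.105,0,0]]'| grep -E "^t:|tcp|force:|ori"
python3 -m crank '[[-1,0,0,-0.04,0,0,0],[-1,0,0,-0.075,0,0,0],[-1,0,0,-0.085,0,0,0],[-1,0,0,-0.09,0,0,0],[-1,0,0,-0.09,0,0,0]]'| grep -E "^t:|tcp|force:|ori"
```

```text
t: 31.07
tcp_pos: [0.639, 0.1854, 0.2141]
orientation: [-0.001, 0.0, 0.999, 0.052]
force: [0.7, 0.1, -0.6]
grip_force: 57.1
t: 31.48
tcp_pos: [0.6386, 0.1863, 0.1245]
orientation: [-0.001, -0.0, 0.999, 0.052]
force: [-0.8, 0.3, -0.7]
grip_force: 57.1
```

```bash
python3 -m crank '[[-1,-0.001,0,-0.008,0,0,0],[-1,-0.001,0,-0.012,0,0,0],[-1,-0.001,0,-0.014,0,0,0],[-1,-0.001,0,-0.014,0,0,0]]'| grep -E "^t:|tcp|force:|ori"
python3 -m crank '[[-1,0,0,-0.001,0,0,0],[-1,0,0,-0.001,0,0,0]]'| grep -E "^t:|tcp|force:|ori"
python3 -m crank '[[1,0,0,0,0,0,0],[1,0,0,0.002,0,0,0],[1,0,0,0.02,0,0,0],[1,0,0,0.06,0,0,0],[1,0,0,0.1,0,0,0],[1,0,0.02,0.13,0,0,0],[1,0,0.02,0.13,-0.105,0,0],[1,0,0.02,0.13,-0.105,0,0]]'
python3 -m crank '[[1,-0.15,0.05,0.02,0,0,0],[1,-0.15,0.05,0.02,0,0,0],[1,-0.15,0.05,0.02,0,0,0],[1,-0.15,0.05,0.02,0,0,0],[1,-0.15,0.05,0.02,0,0,0],[1,-0.15,0.05,0.02,0,0,0],[1,-0.15,0.05,0.02,0,0,0],[1,-0.15,0.05,0.02,0,0,0],[1,-0.15,0.05,0.02,0,0,0],[1,-0.15,0.05,0.02,0,0,0]]'| grep -E "^t:|tcp|force:|ori"
python3 -m crank '[[1,0,0,0,0,0,0],[1,0,0,0,0,0,0],[1,0,0,0,0,0,0],[1,0,0,0,0,0,0],[1,0,0,0,0,0,0],[1,0,0,0,0,0,0],[1,0,0,0,0,0,0],[1,0,0,0,0,0,0],[1,0,0,0,0,0,0],[1,0,0,0,0,0,0]]'| grep -E "^t:"
python3 -m crank '[[1,0,0,0,0,0,0],[1,0,0,0,0,0,0],[1,0,0,0,0,0,0],[1,0,0,0,0,0,0],[1,0,0,0,0,0,0],[1,0,0,0,0,0,0],[1,0,0,0,0,0,0],[1,0,0,0,0,0,0],[1,0,0,0,0,0,0],[1,0,0,0,0,0,0]]'| grep -E "^t:"
python3 look.py; python3 - <<'E'
from h import *
a=np.hstack([cv2.imread('pics/scene_last.png'),]); 
print([ [ (n,round(r['conf'],2),np.round(r['centre'])) for r in models.landmark_of(snap(n),'gate_top')] for n in('scene','side')])
E
```

```text
t: 31.82
tcp_pos: [0.6388, 0.1868, 0.1108]
orientation: [0.0, -0.001, 0.999, 0.053]
force: [0.1, 0.4, -0.7]
grip_force: 57.0
t: 31.98
tcp_pos: [0.6391, 0.1868, 0.11]
orientation: [0.001, -0.001, 0.999, 0.053]
force: [0.7, 0.7, -0.6]
grip_force: 57.3
t: 32.65
tcp_pos: [0.6399, 0.21, 0.2429]
orientation: [0.003, -0.002, 1.0, -0.0]
force: [-1.5, -0.0, -0.9]
gripper_width: 0.0854
grip_force: 0.0
t: 33.48
tcp_pos: [0.4893, 0.2563, 0.2589]
orientation: [-0.0, 0.0, 1.0, -0.0]
force: [0.7, 0.1, -0.4]
grip_force: 0.0
t: 34.32
t: 35.15
scene 0.96 [256. 268.] z.04 [ 0.616 -0.189  0.04 ] z.075 [ 0.627 -0.205  0.075]
scene 0.85 [293. 208.] z.04 [0.611 0.027 0.04 ] z.075 [0.622 0.004 0.075]
scene 0.56 [305. 193.] z.04 [0.616 0.088 0.04 ] z.075 [0.627 0.064 0.075]
side 0.91 [334. 244.] z.04 [ 0.647 -0.164  0.04 ] z.075 [ 0.627 -0.19   0.075]
side 0.84 [292. 185.] z.04 [0.666 0.126 0.04 ] z.075 [0.646 0.089 0.075]
side 0.72 [308. 197.] z.04 [0.681 0.046 0.04 ] z.075 [0.66  0.013 0.075]
[[('scene', 0.77, array([245., 272.]))], [('side', 0.74, array([352., 245.])), ('side', 0.3, array([368., 345.]))]]
```

```bash
python3 -m crank '[[1,0,0,0,0,0,0],[1,0,0,0,0,0,0],[1,0,0,0,0,0,0],[1,0,0,0,0,0,0],[1,0,0,0,0,0,0],[1,0,0,0,0,0,0],[1,0,0,0,0,0,0],[1,0,0,0,0,0,0],[1,0,0,0,0,0,0],[1,0,0,0,0,0,0]]'| grep -E "^t:"
python3 - <<'E'
from h import *
n6=np.array([0,-np.sin(.1047),np.cos(.1047)])
a=np.linspace(0,2*np.pi,60); 
for n in('scene','side'):
    old=cv2.imread(f'pics/{n}_last.png')[:,:,::-1]; p=snap(n); R=np.array(p['R']);t=np.array(p['t'])
    d=np.abs(p['pixels'].astype(int)-old).max(2)[150:300,220:370]; print(n,'moved px',(d>40).sum())
    save(p,n+'_fin.png')
    def hull(y):
        c=np.array([.636,y,.04+(y+.242)*.105]); u=np.array([0,np.cos(.1047),np.sin(.1047)])
        X=np.vstack([c+.04*np.outer(np.cos(a),[1,0,0])+.04*np.outer(np.sin(a),u)+h*n6 for h in(0,.066)])
        q=X@R.T+t; return cv2.convexHull((q[:,:2]/q[:,2:]*[p['fx'],p['fy']]+[p['cx'],p['cy']]).astype(np.float32))
    for r in models.trace(p,'cup_a'):
        m=r['pixels']
        best=[]
        for y in np.arange(-.24,.2,.004):
            w=np.zeros(m.shape,np.uint8); cv2.fillConvexPoly(w,np.round(hull(y)).astype(int),1)
            best.append(((w&m).sum()/(w|m).sum(),y))
        print(n,round(r['conf'],2),np.round(r['centre']),m.sum(),'IoU,y',np.round(max(best),3))
E
```

```text
t: 36.38
scene moved px 0
scene 0.97 [257. 268.] 643 IoU,y [ 0.557 -0.2  ]
scene 0.75 [294. 211.] 385 IoU,y [ 0.367 -0.032]
side moved px 0
side 0.87 [337. 243.] 528 IoU,y [ 0.514 -0.192]
side 0.72 [321. 219.] 4988 IoU,y [ 0.171 -0.24 ]
side 0.66 [217. 212.] 920 IoU,y [0.    0.196]
side 0.61 [308. 198.] 248 IoU,y [ 0.286 -0.032]
side 0.58 [316. 235.] 139 IoU,y [ 0.148 -0.116]
side 0.55 [294. 188.] 639 IoU,y [0.77  0.044]
```

```bash
python3 - <<'E'
from h import *
n6=np.array([0,-np.sin(.1047),np.cos(.1047)])
for n in('scene','side'):
    im=cv2.imread(f'pics/{n}_fin.png'); p=snap(n); R=np.array(p['R']);t=np.array(p['t'])
    s=np.arange(.18,.36,.004)  # along deck from stop
    X=np.array([.636,-.242,.04])+np.outer(s,[0,np.cos(.1047),np.sin(.1047)])+.066*n6
    q=X@R.T+t; u=(q[:,:2]/q[:,2:]*[p['fx'],p['fy']]+[p['cx'],p['cy']]).astype(np.float32)
    v=cv2.remap(im,u[None,:,0],u[None,:,1],cv2.INTER_LINEAR)[0].astype(int)
    print(n,[(int(a*1000),int(b[2]-b[0]),int(b[1])) for a,b in zip(s,v)])
E
```

```text
scene [(180, 27, 144), (184, 26, 144), (188, 26, 145), (192, 27, 145), (196, 31, 139), (200, 43, 112), (204, 50, 94), (208, 47, 86), (212, 42, 77), (216, 40, 73), (220, 39, 74), (224, 40, 72), (228, 40, 73), (232, 44, 82), (236, 65, 116), (240, 80, 139), (244, 71, 125), (248, 74, 127), (252, 73, 128), (256, 59, 108), (260, 55, 98), (264, 54, 98), (268, 54, 98), (272, 53, 97), (276, 52, 97), (280, 53, 96), (284, 47, 87), (288, 43, 80), (292, 41, 76), (296, 40, 75), (300, 40, 77), (304, 42, 79), (308, 43, 77), (312, 44, 82), (316, 67, 116), (320, 85, 149), (324, 61, 130), (328, 18, 104), (332, 5, 107), (336, 5, 130), (340, 5, 153), (344, 3, 131), (348, 6, 90), (352, 5, 95), (356, 4, 107)]
side [(180, 29, 131), (184, 31, 134), (188, 31, 138), (192, 33, 139), (196, 26, 131), (200, 25, 127), (204, 23, 126), (208, 36, 102), (212, 48, 81), (216, 50, 78), (220, 50, 79), (224, 48, 77), (228, 47, 76), (232, 45, 73), (236, 44, 71), (240, 79, 119), (244, 78, 119), (248, 69, 105), (252, 75, 113), (256, 73, 111), (260, 64, 96), (264, 66, 101), (268, 66, 101), (272, 59, 93), (276, 54, 86), (280, 52, 83), (284, 53, 82), (288, 54, 84), (292, 55, 85), (296, 54, 84), (300, 55, 84), (304, 53, 84), (308, 52, 82), (312, 50, 79), (316, 47, 75), (320, 76, 112), (324, 90, 135), (328, 55, 109), (332, 5, 81), (336, 2, 89), (340, 4, 101), (344, 4, 129), (348, 4, 129), (352, 6, 90), (356, 7, 82)]
```

```bash
python3 -c "
from workcell import arm
print(arm.sign_off())"
```

```text
the job is handed in; nothing more can be done
None
```

The stop gate is pressed fully down and all four cups on the bench stand upright in a touching queue against it; the bowl, wax tin and mallet were not touched, and the job was handed in at about 36 s.

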